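# Set the drying dock and uncover its vented lid

## Task

Get the drying jar ready for the night: turn the timer knob on the black dock bit by bit until the sliding pointer lines up with the mark, let go of it, and leave it so. Then pick up the nested pair of lids by the inner lid's knob, lower the two together gently onto the jar until the inner lid sits fully home, and let go. Last, take the outer cover by its collar and lift it straight off alone, leaving the inner lid seated and the other things undisturbed, and finish still holding the cover in the air, well clear above the inner lid's knob.

Things in the scene. Friction and masses are not known exactly. Their poses are not given: they have to be found in the camera images.
- dock: Black drying and charging dock, fixed to the nightstand. Origin: centre of its deck, on the nightstand top; x points away from the robot, y left, z up. Flat deck 28 mm high, x -70..70, y -140..140 mm. On it: timer knob at (0, -95), open white jar at (0, 80), pointer and mark between. Behind (x 71..121) a closed hinged-lid bay 41 mm high, not used.
- knob_top (a point): Centre of the top of the round fluted timer knob (34 mm diameter, 26 mm tall above the deck, upright axis); the top is 54 mm above the nightstand top. It turns with slight friction (0.03 Nm) and stays where it is left.
- timer_knob (a joint): Timer knob angle in rad, 0 to 3.4, growing as the knob is turned clockwise seen from above. Starts between 0 and 0.4. One radian moves the pointer 16 mm; the pointer follows the knob directly.
- pointer_tip (a point): Inner end, top face, of the pointer: a thin aluminium blade (4 mm wide, 5 mm high, 21 mm long) on the deck on the knob's side of the scale. It slides along the dock's +x as the knob is turned clockwise. Its tip runs on the line y = -8 mm of the dock, 33 mm above the nightstand top.
- mark_tip (a point): Inner end, top face, of the mark: a like aluminium blade on a small white tab, on the jar's side of the scale, facing the pointer end to end, its tip on the same line: the pointer is aligned when the two tips meet. The mark stands 20 to 42 mm farther along the dock's +x than the pointer's start and is not to be moved.
- jar_rim (a point): Centre of the mouth of the white jar, at rim height 88 mm above the nightstand top. Jar 72 mm outside diameter, 64 mm bore, 60 mm tall above the deck; fixed to the dock; z up.
- inner_lid: Inner black vented lid, 0.1 kg, round. Origin: centre of its underside, z up. Plug 58 mm diameter (50 at the foot), 12 mm high; flange 76 mm diameter, z 12..17, to rest on the jar rim (origin then 12 mm below jar_rim); stem 14 mm; knob 22 mm diameter, z 46..70, standing above the cover's collar. Starts on the nightstand left of the dock, cover nested on it.
- cover: Outer lid: aluminium dust cover, 0.08 kg, round, loose on the inner lid's flange. Origin: centre of its disc's underside, z up, 17 mm above the inner lid's origin when nested. Disc 86 mm diameter, z 0..5; skirt down to z -8; 2.5 mm play around the flange. Collar to grip: 40 mm outside, 30 mm inside, z 5..27. Raised 53 mm, it clears the inner lid's knob.
- organizer: Bystander: translucent two-tier pill organizer, 45 x 150 x 50 mm, origin at the centre of its underside, beyond the dock.
- bowl: Bystander: deep blue ceramic bowl, 120 mm diameter, 45 mm high, origin at the centre of its underside.
- mirror: Bystander: steel hand mirror lying flat, disc 110 mm diameter, 9 mm thick, origin under the disc's centre, handle 115 mm out along its -x.
- brush_tool: Bystander: small white cleaning tool with brush and wire loop, 118 mm long along its x, 8 mm high, origin under its middle.
Mind the look-alikes: they are no part of the job. There is more than one size of the cover; the job needs the middle-sized.

How it is judged:
By the outcome, as a careful person would: the job done as asked, in the order asked, and still so for the second after the job is handed in, while the arm keeps its last pose, push and grip.
It also fails if it takes over 67 s, if anything falls off the work surface, if the arm or the gripper's body presses on something with over 40 N, if the wrist force passes 120 N, or if a joint passes its speed limit or range.

## Robot

A 6-joint arm with a two-finger parallel gripper is mounted at the origin on the work surface. World frame = base frame: x ahead of the robot, y to its left, z up, the work surface at z = 0. Lengths are in m, angles in rad, forces in N, time in s.
With the tool pointing down it reaches from about 0.225 to 0.875 m from the base axis. Payload 3.4 kg.
Tool frame: the origin (TCP) lies at the very end of the fingers, on their centre line; the grasp point (between the pads) lies 19 mm behind it; z points along the fingers, y is the direction in which the jaws open and shut (so a half turn about z gives the same grasp; the last joint's range is limited). The gripper opens to 85 mm and grips with 20 to 120 N. Pads are 22 mm wide; open, the fingers measure 114 mm over their backs; the gripper's body (76 mm by 85 mm) begins 54 mm behind the grasp point. The pads swing forward as they close: fully open they stand 13 mm farther back than shut.
Start: joints at [1.031, 0.276, 1.505, -0, 1.361, -0.121], TCP at [0.234, 0.525, 0.231] pointing down, gripper open.
Joint ranges: [-2.89, 2.89], [-0.75, 2.08], [0.22, 2.7], [-1.18, 4.32], [0.11, 2.71], [-2.7, 2.7]. Speed limits (rad/s): [2.57, 2.57, 3.14, 3.14, 3.14, 3.14].

## Interface

Orientations are given as a unit quaternion [w, x, y, z].
In Python, from rig import get_state, get_image, calibration, sign_off gives the robot as it stands. The module is installed in compiled form; this text tells all that it offers.
- The arm moves only by the tool drive_tool, never from a script. Its argument "targets" is one flat list of numbers, 7 for each row, row after row: the turn, a rotation vector about the tool's x, y, z in degrees, then the shift along the tool's x, y, z in mm, then the opening, from 0 (shut) to 1 (fully open). In form: [wx, wy, wz, tx, ty, tz, fingers, wx, wy, wz, tx, ty, tz, fingers, ...]. A call has 1 to 12 rows; each row shifts and turns the commanded pose from where the row before left it, along the tool's axes as they then stand; what a row does not reach is not made up. A row lasts 1/8 s, in which the tool goes at most 62.5 mm and 10.7 degrees, less where a joint would pass 70% of its speed; a pose out of reach is approached as far as the arm can. A call is refused whole if a number of a shift passes 62.5 or a number of a turn 10.7, either way. A call with a gripper value outside its range is refused whole. The fingers move at their own pace and stop on an object; "grip_force" is the grip in N (left out, the last holds). Time passes only in rows, so rows that do not move let the fingers close. It gives the time, the measured TCP pose, the force and the opening at its end, in the units of the state.
- get_state(): the state, without advancing time (a new reading comes with each control period).
- get_image(name): name is "scene" or "top"; returns the picture (480x640x3 uint8, red, green, blue); there is no depth.
- calibration(name): a dict with "mtx" (3x3 intrinsics, pixels), "world_to_cam" (4x4, takes a point from world to camera coordinates). Camera axes: x right, y down, z forward; pixel columns grow to the right and rows downward; lengths in m; the calibration is good to about 2 mm. A picture is of the moment at which its call begins. calibration takes no time and is no camera call.
- sign_off(): hands the job in, once; it reports no verdict.
The state is a dict: "clock": time; "qpos": joint angles; "qd": joint speeds; "effort": joint torques, N m; "position": TCP position; "ee_rot": TCP orientation; "contact_force": force on the tool from outside, world axes, zero at the start; "moment": the same for the moment, N m; "width": finger opening in m.
Only numpy, scipy, OpenCV 4.12 (cv2) and the standard library are available. Lean on these libraries where they do the work, as an engineer would, in place of code of your own. Each camera call takes 0.05 s, during which the arm holds its last target.

## Working session

There is one attempt and no reset: what is moved stays moved. The work goes in short steps, Python scripts to look and compute and a tool call to move; the robot and the scene stay as the last step left them, time stands still between calls to the robot, and variables do not carry over. Pictures are saved under pics/ and viewed, and the job is handed in when it is done.

Besides the shell and the picture viewer there is one more tool, called after "Request:" in YAML: its name, and indented under it one key for each argument. drive_tool: Moves the arm, as the interface text tells. Its arguments: {"type":"object","properties":{"targets":{"type":"array"},"grip_force":{"type":"number"}},"required":["targets"]}

```bash
mkdir -p pics; ls; python3 - <<'E'
from rig import *
import cv2, numpy as np
print(get_state())
for n in ("scene","top"):
    c=calibration(n); print(n,np.round(c["mtx"],1).tolist(),np.round(c["world_to_cam"],4).tolist())
    cv2.imwrite(f"pics/{n}0.png",get_image(n)[:,:,::-1])
E
```

```text
pics
{'clock': 0.0, 'qpos': array([ 1.03100629e+00,  2.76580645e-01,  1.50612754e+00,  5.84175255e-06,
        1.36068100e+00, -1.21008739e-01]), 'qd': array([-1.11269459e-03,  1.04791670e-04, -1.61953152e-04, -6.46190862e-04,
       -4.27331842e-05, -2.21595741e-03]), 'effort': array([ 2.83042928e-04, -4.16768253e+01, -2.45806342e+01, -2.53825638e-04,
        1.05503880e-02, -4.20047400e-06]), 'position': array([0.23356056, 0.52485869, 0.23045011]), 'ee_rot': array([-2.94118599e-04,  2.07864411e-01,  9.78157237e-01, -8.48757046e-04]), 'contact_force': array([-0.12796086,  0.26826717, -0.60963448]), 'moment': array([ 0.00543378, -0.01125825, -0.0550136 ]), 'width': 0.08538955621642572}
scene [[536.8, 0.0, 320.5], [0.0, 536.8, 234.1], [0.0, 0.0, 1.0]] [[-0.6106, 0.7919, -0.0131, 0.3594], [0.6682, 0.5062, -0.5453, -0.3093], [-0.4251, -0.3417, -0.8382, 1.5567], [0.0, 0.0, 0.0, 1.0]]
top [[541.4, 0.0, 317.6], [0.0, 541.4, 235.7], [0.0, 0.0, 1.0]] [[-0.0188, -0.9998, -0.006, 0.0015], [-0.9959, 0.0193, -0.0878, 0.5546], [0.0879, 0.0044, -0.9961, 1.4668], [0.0, 0.0, 0.0, 1.0]]
```

View pics/top0.png

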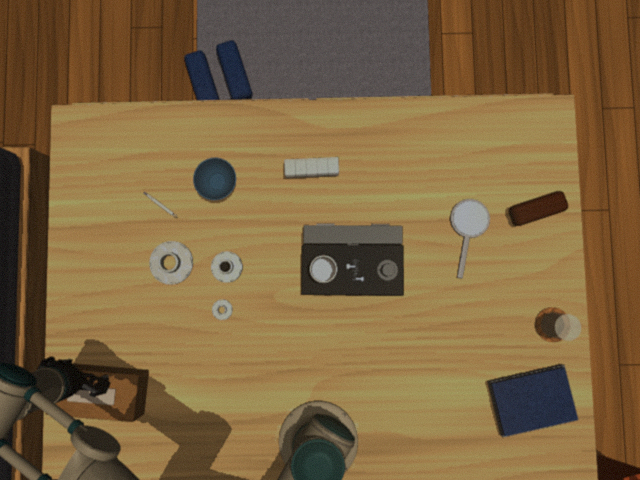

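View pics/scene0.png

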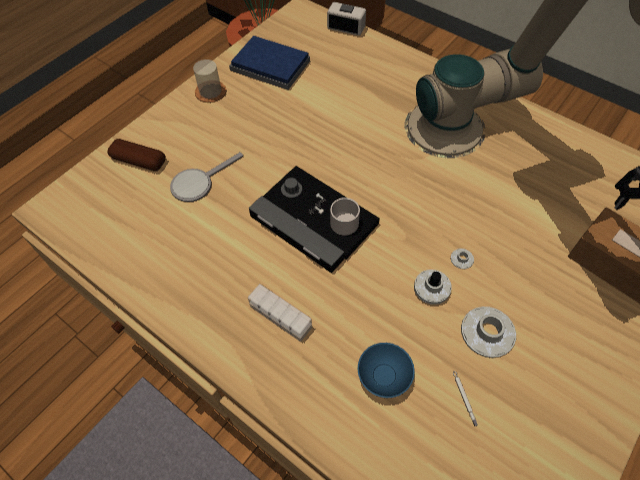

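Top view: the dock is at about (352,260), with the knob at (388,270), the pointer and mark near (355,270), and the jar at (323,269). There are three look-alike covers: large at (171,263), middle at (227,266) with a black knob through its collar, and small at (222,309). The middle one fits because it's the nested pair. I'll check it in crops.

```bash
python3 - <<'E'
import cv2, numpy as np
t=cv2.imread("pics/top0.png"); s=cv2.imread("pics/scene0.png")
a=cv2.resize(t[225:325,140:250],None,fx=3.6,fy=3.6,interpolation=cv2.INTER_CUBIC)
b=cv2.resize(s[235:365,395:525],None,fx=3,fy=3,interpolation=cv2.INTER_CUBIC)
h=max(a.shape[0],b.shape[0]);o=np.zeros((h,a.shape[1]+b.shape[1],3),np.uint8);o[:a.shape[0],:a.shape[1]]=a;o[:b.shape[0],a.shape[1]:]=b
cv2.imwrite("pics/lids.png",o)
cv2.imwrite("pics/dockt.png",cv2.resize(t[220:300,295:410],None,fx=6.9,fy=6.9,interpolation=cv2.INTER_CUBIC))
cv2.imwrite("pics/docks.png",cv2.resize(s[160:275,245:385],None,fx=5.2,fy=5.2,interpolation=cv2.INTER_CUBIC))
E
```

```text
(no output)
```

View pics/lids.png

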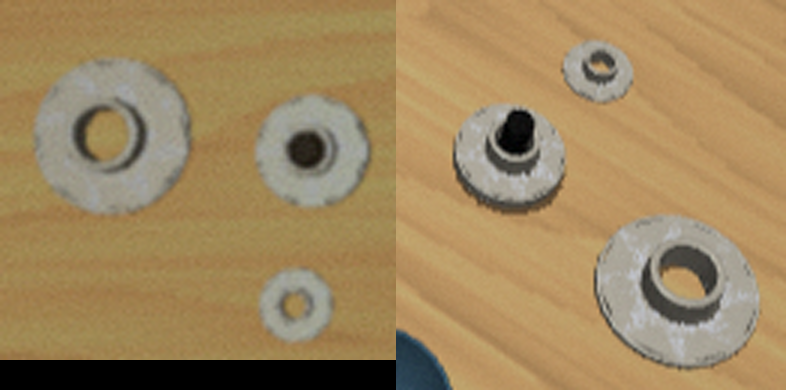

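View pics/dockt.png

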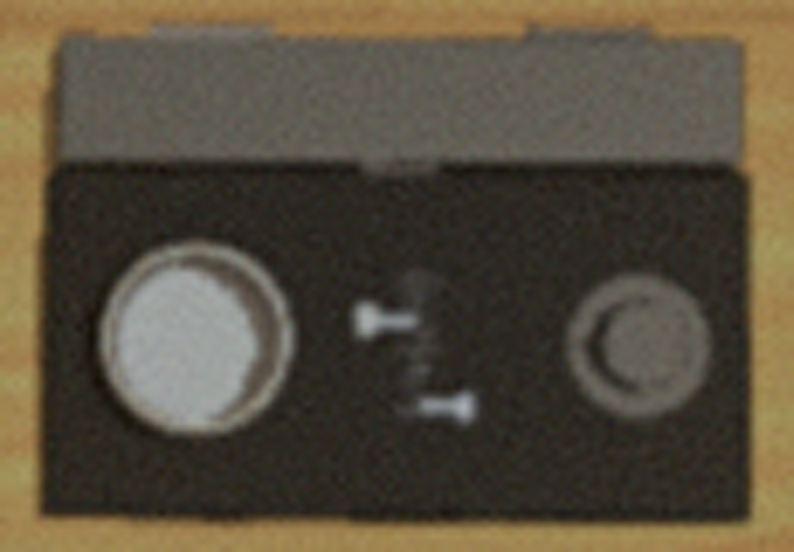

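View pics/docks.png

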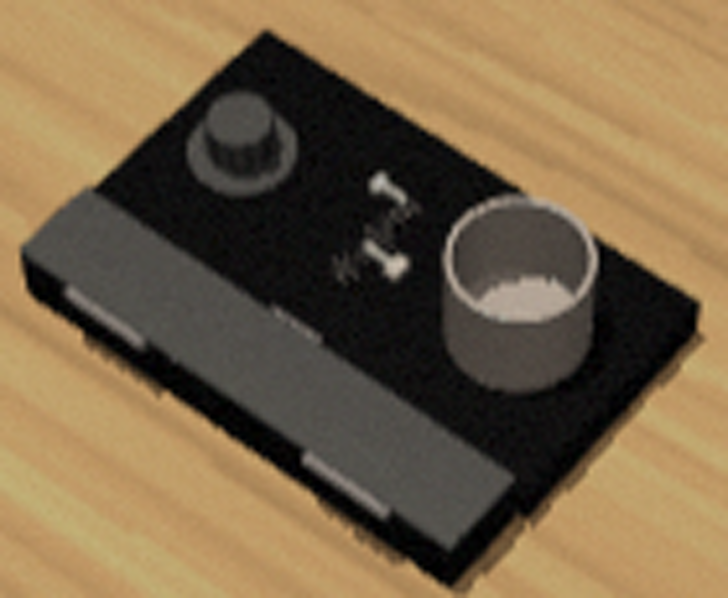

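The crops confirm it: the middle cover has the black inner knob standing in its collar, while the other two are empty. In the dock crops the pointer (knob side) is at about (356,278) and the mark (jar side) at about (355,266), both in top-view pixels. Next I'll measure positions.

```bash
cat > h.py <<'E'
import numpy as np, cv2
from rig import *
C={n:(np.array(calibration(n)["mtx"]),np.array(calibration(n)["world_to_cam"])) for n in("scene","top")}
def bp(n,u,v,z):
    K,T=C[n];R=T[:3,:3];t=T[:3,3];o=-R.T@t
    d=R.T@np.linalg.inv(K)@np.array([u,v,1.]);return o+d*(z-o[2])/d[2]
def pj(n,p):
    K,T=C[n];q=K@(T[:3,:3]@np.asarray(p)+T[:3,3]);return q[:2]/q[2]
def cr(x,y,f,x0,y0): return ((x+.5)/f-.5+x0,(y+.5)/f-.5+y0)
def rect(img,n,org,yaw,z,x0,x1,y0,y1,f):
    # orthorectified patch; rows: dock x descending ; cols: dock y descending ; f px/mm
    W=int((y1-y0)*f);H=int((x1-x0)*f)
    c,s=np.cos(yaw),np.sin(yaw)
    src=[];dst=[]
    for X,Y in((x0,y0),(x0,y1),(x1,y0),(x1,y1)):
        src.append(pj(n,[org[0]+(c*X-s*Y)/1e3,org[1]+(s*X+c*Y)/1e3,z]));dst.append([(y1-Y)*f-.5,(x1-X)*f-.5])
    M=cv2.getPerspectiveTransform(np.float32(src),np.float32(dst))
    return cv2.warpPerspective(img,M,(W,H),flags=cv2.INTER_CUBIC)
E
python3 - <<'E'
from h import *
for n in C: print(n,(-C[n][1][:3,:3].T@C[n][1][:3,3]).round(3))
P=lambda l,n,f,x0,y0,x,y,z:print(l,n,(bp(n,*cr(x,y,f,x0,y0),z)*1e3).round(1))
T=("top",6.9,295,220);S=("scene",5.2,245,160)
P("jar",*T,197,338,.088);P("jar",*S,520,246,.088)
P("knob",*T,646,342,.054);P("knob",*S,241,118,.054)
P("ptr",*T,420,405,.033);P("ptr",*S,407,202,.033)
P("mark",*T,415,320,.033);P("mark",*S,366,244,.033)
P("nl",*T,43,515,.028);P("nr",*T,748,520,.028);P("near left",*S,698,307,.028);P("nr",*S,266,32,.028)
L=("top",3.6,140,225);M=("scene",3,395-396/3,235)
P("disc",*L,314,151,.022);P("disc",*M,510,152,.022)
P("knobL",*L,305,150,.070);P("knobL",*M,518,119,.070)
P("collar",*L,312,150,.044)
E
```

```text
scene [1.088 0.404 1.141]
top [ 0.423 -0.016  1.51 ]
jar top [462.3 -22.1  88. ]
jar scene [456.6 -26.7  88. ]
knob top [ 458.3 -196.8   54. ]
knob scene [ 456.5 -197.2   54. ]
ptr top [ 435.8 -109.7   33. ]
ptr scene [ 435.7 -109.6   33. ]
mark top [ 469.2 -108.6   33. ]
mark scene [ 468.2 -110.    33. ]
nl top [395.3  39.7  28. ]
nr top [ 388.2 -238.1   28. ]
near left scene [398.1  39.   28. ]
nr scene [ 389.6 -237.3   28. ]
disc top [474.5 241.9  22. ]
disc scene [475.3 243.7  22. ]
knobL top [473.7 240.2  70. ]
knobL scene [473.9 240.8  70. ]
collar top [474.5 239.6  44. ]
```

```bash
cat > ov.py <<'E'
from h import *
D=(460.7,-101.8,-0.027)
def dk(X,Y):
    c,s=np.cos(D[2]),np.sin(D[2]);return np.array([D[0]+c*X-s*Y,D[1]+s*X+c*Y])
def circ(img,n,c,z,d,f,x0,y0,col):
    a=np.linspace(0,2*np.pi,60)
    p=np.array([pj(n,[(c[0]+d/2*np.cos(t))/1e3,(c[1]+d/2*np.sin(t))/1e3,z/1e3]) for t in a])
    q=((p-[x0,y0]+.5)*f-.5)
    cv2.polylines(img,[np.int32(np.round(q*8))],True,col,1,cv2.LINE_AA,3)
def poly(img,n,pts,z,f,x0,y0,col):
    p=np.array([pj(n,[a/1e3,b/1e3,z/1e3]) for a,b in pts]);q=((p-[x0,y0]+.5)*f-.5)
    cv2.polylines(img,[np.int32(np.round(q*8))],True,col,1,cv2.LINE_AA,3)
E
python3 - <<'E'
from ov import *
t=cv2.imread("pics/top0.png"); s=cv2.imread("pics/scene0.png")
for n,im,x0,y0,w,h,f in(("top",t,295,220,115,80,6.9),("scene",s,245,160,140,115,5)):
    o=cv2.resize(im[y0:y0+h,x0:x0+w],None,fx=f,fy=f,interpolation=cv2.INTER_CUBIC)
    a=(f,x0,y0)
    circ(o,n,dk(0,80),88,72,*a,(0,0,255));circ(o,n,dk(0,80),88,64,*a,(0,0,255));circ(o,n,dk(0,-95),54,34,*a,(0,255,0))
    poly(o,n,[dk(-70,-140),dk(-70,140),dk(70,140),dk(70,-140)],28,*a,(255,255,0))
    poly(o,n,[dk(-40,-8),dk(40,-8)],33,*a,(255,0,255))
    cv2.imwrite(f"pics/ov_{n}.png",o)
P=(474,240.7)
os=[]
for n,im,x0,y0,w,h,f in(("top",t,205,245,45,45,8),("scene",s,405,255,60,55,6.4)):
    o=cv2.resize(im[y0:y0+h,x0:x0+w],None,fx=f,fy=f,interpolation=cv2.INTER_CUBIC)
    a=(f,x0,y0)
    circ(o,n,P,22,86,*a,(0,0,255));circ(o,n,P,44,40,*a,(0,255,0));circ(o,n,P,70,22,*a,(255,255,0))
    os.append(cv2.copyMakeBorder(o,0,370-o.shape[0],0,0,0))
cv2.imwrite("pics/ov_lid.png",np.hstack(os))
E
```

```text
(no output)
```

View pics/ov_top.png

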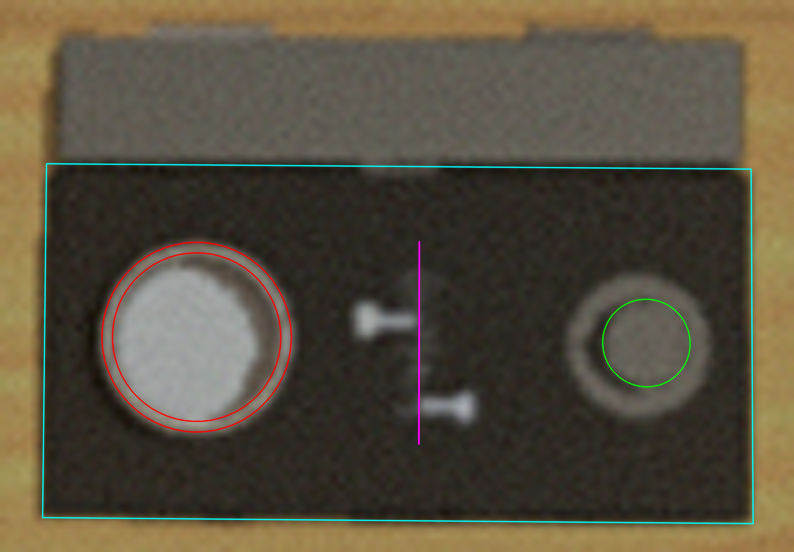

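View pics/ov_scene.png

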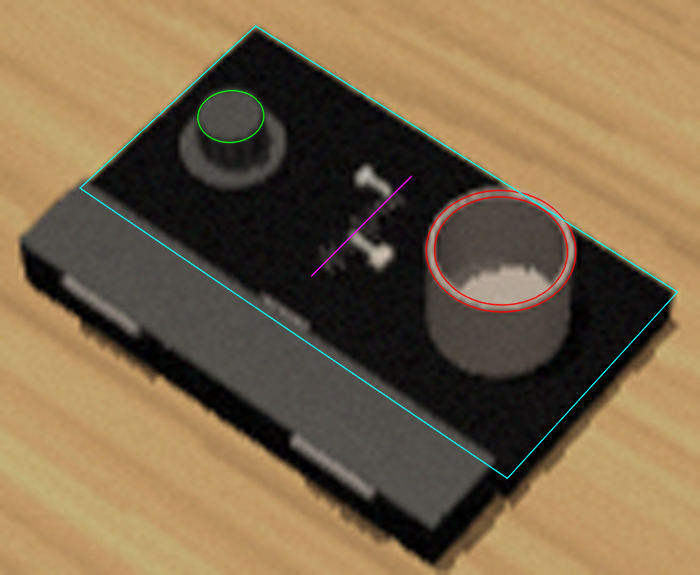

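View pics/ov_lid.png

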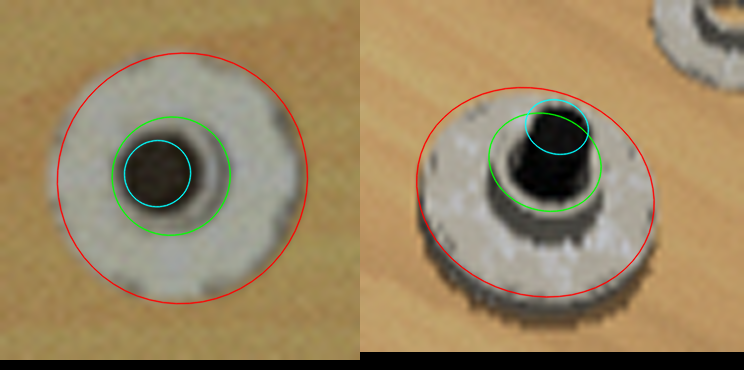

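The overlays agree to within 1–2 mm, so I'm moving toward the knob. World to tool: tool x ≈ (−.913,.407), tool y ≈ (.407,.913).

Request:
drive_tool:
  targets: [0, 0, 0, -38, -43, 0, 1, 0, 0, 0, -38, -43, 0, 1, 0, 0, 0, -38, -43, 0, 1, 0, 0, 0, -38, -43, 0, 1, 0, 0, 0, -38, -43, 0, 1, 0, 0, 0, -38, -43, 0, 1, 0, 0, 0, -38, -43, 0, 1, 0, 0, 0, -38, -43, 0, 1, 0, 0, 0, -38, -43, 0, 1, 0, 0, 0, -38, -43, 0, 1, 0, 0, 0, -38, -43, 0, 1, 0, 0, 0, -25, -30, 0, 1]
  grip_force: 30

```text
clock: 1.6
position: [0.4343, -0.1168, 0.231]
ee_rot: [-0.0, 0.209, 0.978, -0.0]
contact_force: [0.2, -0.1, 1.2]
width: 0.0852
```

```bash
cat >> h.py <<'E'
from scipy.spatial.transform import Rotation as Ro
def st(): return get_state()
def delta(target,s=None):
    s=s or get_state();q=s["ee_rot"];R=Ro.from_quat([q[1],q[2],q[3],q[0]])
    z=R.as_matrix()[:,2]
    d=R.inv().apply(np.array(target)/1e3-s["position"])*1e3
    print("clk",round(s["clock"],2),"pos",(s["position"]*1e3).round(1),"q",s["qpos"].round(2),"w",round(s["width"]*1e3,1),"F",s["contact_force"].round(1),"toolz",z.round(3),"tooly",R.as_matrix()[:,1].round(3));print("delta tool",d.round(1));return d
E
python3 -c "
from h import *
delta([458.6,-196.6,36])"
```

```text
clk 1.6 pos [ 434.3 -116.8  231. ] q [-0.42  0.09  1.75 -0.    1.31 -1.57] w 85.2 F [ 0.2 -0.1  1.2] toolz [-0. -0. -1.] tooly [ 0.409  0.913 -0.   ]
delta tool [-54.8 -62.9 195. ]
```

Request:
drive_tool:
  targets: [0, 0, 0, -27.4, -31.5, 30, 1, 0, 0, 0, -27.4, -31.4, 40, 1, 0, 0, 0, 0, 0, 50, 1, 0, 0, 0, 0, 0, 40, 1, 0, 0, 0, 0, 0, 20, 1, 0, 0, 0, 0, 0, 15, 1]

```text
clock: 2.35
position: [0.4577, -0.1937, 0.0347]
ee_rot: [-0.001, 0.208, 0.978, 0.0]
contact_force: [0.3, 0.8, 0.2]
width: 0.0857
```

```bash
python3 - <<'E'
from ov import *
delta([458.6,-196.6,36])
o=[]
for n,x0,y0,w,h,f in(("top",295,220,115,80,5),("scene",245,160,140,115,4)):
    im=get_image(n)[:,:,::-1]; cv2.imwrite(f"pics/k1{n}.png",im)
cv2.imwrite("pics/k1.png",np.hstack([cv2.resize(cv2.imread("pics/k1top.png")[210:310,290:410],None,fx=3.3,fy=3.3),cv2.resize(cv2.imread("pics/k1scene.png")[150:250,240:360],None,fx=3.3,fy=3.3)]))
E
```

```text
clk 2.35 pos [ 457.7 -193.7   34.7] q [-0.54  0.36  1.95  0.    0.84 -1.69] w 85.7 F [0.3 0.8 0.2] toolz [-0.002  0.001 -1.   ] tooly [0.407 0.913 0.   ]
delta tool [-2.  -2.3 -1.3]
```

View pics/k1.png

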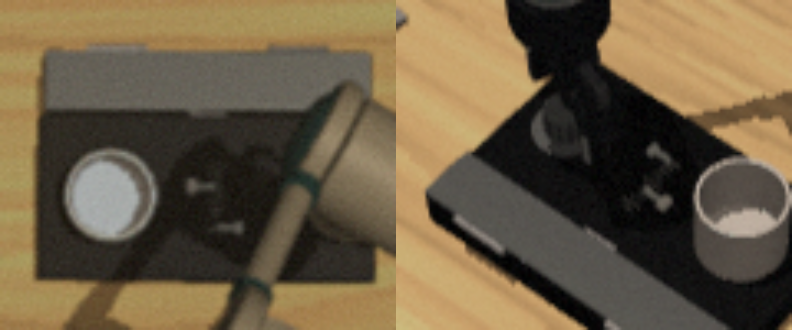

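The gripper stands over the knob at (565,130) in the right half of the view. Both blades are still visible in top and scene. I'm correcting the offset and closing.

```bash
python3 -c "
from h import *
delta([458.6,-196.6,36])"
```

```text
clk 2.45 pos [ 457.  -193.2   34.5] q [-0.54  0.36  1.95  0.    0.84 -1.69] w 85.4 F [ 0.1 -0.6  0.2] toolz [-0.004  0.002 -1.   ] tooly [0.407 0.914 0.001]
delta tool [-2.8 -2.4 -1.5]
```

Request:
drive_tool:
  targets: [0, 0, 0, -2.4, -2.3, -1, 1, 0, 0, 0, 0, 0, 0, 0.3, 0, 0, 0, 0, 0, 0, 0, 0, 0, 0, 0, 0, 0, 0, 0, 0, 0, 0, 0, 0, 0, 0, 0, 0, 0, 0, 0, 0]
  grip_force: 30

```text
clock: 3.2
position: [0.4596, -0.198, 0.038]
ee_rot: [0.0, 0.207, 0.978, -0.001]
contact_force: [-1.8, -2.9, 5.5]
width: 0.0327
```

```bash
python3 -c "
from h import *
delta([458.6,-196.6,36])"
```

```text
clk 3.2 pos [ 459.6 -198.    38. ] q [-0.54  0.36  1.94 -0.    0.85 -1.7 ] w 32.7 F [-1.8 -2.9  5.5] toolz [ 0.    -0.002 -1.   ] tooly [ 0.406  0.914 -0.002]
delta tool [1.5 0.9 2. ]
```

Request:
drive_tool:
  targets: [0, 0, 5, 0, 0, -1, 0, 0, 0, 10, 0, 0, 0, 0, 0, 0, 10, 0, 0, 0, 0, 0, 0, 10, 0, 0, 0, 0, 0, 0, 10, 0, 0, 0, 0, 0, 0, 10, 0, 0, 0, 0, 0, 0, 10, 0, 0, 0, 0, 0, 0, 10, 0, 0, 0, 0, 0, 0, 10, 0, 0, 0, 0, 0, 0, 5, 0, 0, 0, 0, 0, 0, 0, 0, 0, 0, 0]

```text
clock: 4.58
position: [0.4569, -0.199, 0.0381]
ee_rot: [-0.0, 0.838, 0.546, -0.003]
contact_force: [-7.9, -8.1, 1.8]
width: 0.0327
```

```bash
cat > look.py <<'E'
from ov import *
import sys
def look(tag):
    o=[]
    for n in("top","scene"):
        im=get_image(n)[:,:,::-1].copy();cv2.imwrite(f"pics/{tag}{n}.png",im)
        r=rect(im,n,np.array(D[:2])/1e3,D[2],.033,-45,45,-45,30,5)
        g=cv2.normalize(r,None,0,255,cv2.NORM_MINMAX)
        o.append(g)
    cv2.imwrite(f"pics/{tag}.png",np.hstack(o))
    for n,r in zip(("top","scene"),o):
        g=cv2.cvtColor(r,cv2.COLOR_BGR2GRAY).astype(float)
        # columns: y=(30-c/5); pointer blade y -22..-11 ; mark blade y -5..+6
        for l,ya,yb in(("ptr",-20,-11),("mark",-5,4)):
            p=g[:,int((30-yb)*5):int((30-ya)*5)].mean(1);p=p-np.median(p);i=p.argmax();k=np.arange(max(0,i-20),min(len(p),i+21));w=np.clip(p[k]-.3*p[i],0,None)
            print(n,l,"x=",round(45-((k*w).sum()/w.sum()+.5)/5,2),"peak",round(p[i]))
if __name__=="__main__":
    delta([458.6,-196.6,36]);look(sys.argv[1])
E
python3 look.py k2
```

```text
clk 4.58 pos [ 456.9 -199.    38.1] q [-0.55  0.36  1.94 -0.01  0.85 -0.13] w 32.7 F [-7.9 -8.1  1.8] toolz [-0.006 -0.003 -1.   ] tooly [ 0.915 -0.405 -0.004]
delta tool [2.9 0.6 2.1]
top ptr x= 0.11 peak 117
top mark x= 8.52 peak 120
scene ptr x= 0.19 peak 98
scene mark x= 8.8 peak 101
```

View pics/k2.png

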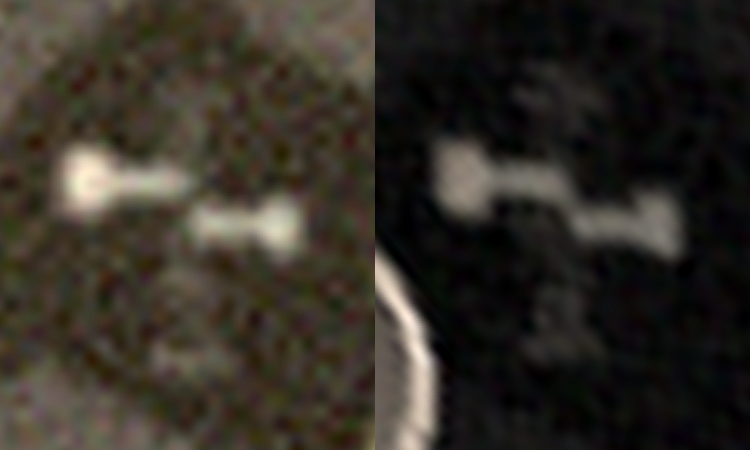

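Remaining offset is about 8.5 mm, or 30°. I'm turning 26°, relieving the side load a little, then looking again.

Request:
drive_tool:
  targets: [0, 0, 4, -1, -0.4, 0, 0, 0, 0, 8, 0, 0, 0, 0, 0, 0, 8, 0, 0, 0, 0, 0, 0, 6, 0, 0, 0, 0, 0, 0, 0, 0, 0, 0, 0, 0, 0, 0, 0, 0, 0, 0]

```text
clock: 5.42
position: [0.4561, -0.1985, 0.0381]
ee_rot: [-0.001, 0.939, 0.343, -0.003]
contact_force: [-7.8, -6.3, 3.2]
width: 0.0327
```

```bash
python3 look.py k3
```

```text
clk 5.42 pos [ 456.1 -198.5   38.1] q [-0.55  0.36  1.94 -0.    0.85  0.33] w 32.7 F [-7.8 -6.3  3.2] toolz [-0.006 -0.001 -1.   ] tooly [ 0.644 -0.765 -0.003]
delta tool [3.1 0.2 2.1]
top ptr x= 7.53 peak 118
top mark x= 8.61 peak 119
scene ptr x= 7.42 peak 103
scene mark x= 8.74 peak 100
```

View pics/k3.png

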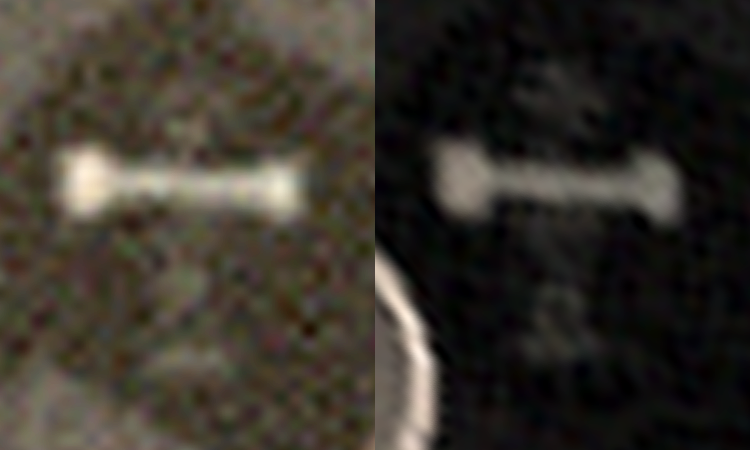

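Request:
drive_tool:
  targets: [0, 0, 2.5, 0, 0, 0, 0, 0, 0, 1.7, 0, 0, 0, 0, 0, 0, 0, 0, 0, 0, 0, 0, 0, 0, 0, 0, 0, 0]

```text
clock: 6.02
position: [0.456, -0.1983, 0.0381]
ee_rot: [-0.001, 0.951, 0.308, -0.003]
contact_force: [-7.1, -4.5, 3.7]
width: 0.0325
```

```bash
python3 look.py k4
```

```text
clk 6.03 pos [ 456.  -198.3   38.1] q [-0.55  0.36  1.94 -0.    0.85  0.4 ] w 32.5 F [-7.1 -4.5  3.7] toolz [-0.006 -0.001 -1.   ] tooly [ 0.587 -0.81  -0.003]
delta tool [3.1 0.1 2.1]
top ptr x= 8.02 peak 116
top mark x= 8.53 peak 111
scene ptr x= 8.35 peak 101
scene mark x= 8.81 peak 98
```

View pics/k4.png

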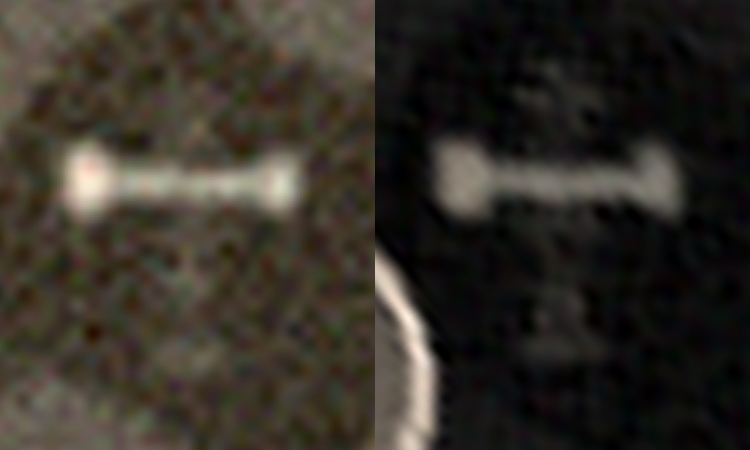

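Request:
drive_tool:
  targets: [0, 0, 1.7, 0, 0, 0, 0, 0, 0, 0, 0, 0, 0, 0, 0, 0, 0, 0, 0, 0, 0]

```text
clock: 6.5
position: [0.4559, -0.1983, 0.0381]
ee_rot: [-0.001, 0.956, 0.294, -0.003]
contact_force: [-7.2, -4.3, 3.6]
width: 0.0328
```

```bash
python3 look.py k5; python3 look.py k6
```

```text
clk 6.5 pos [ 455.9 -198.3   38.1] q [-0.55  0.36  1.94 -0.    0.85  0.43] w 32.8 F [-7.2 -4.3  3.6] toolz [-0.006 -0.    -1.   ] tooly [ 0.562 -0.827 -0.003]
delta tool [3.2 0.1 2.1]
top ptr x= 8.6 peak 120
top mark x= 8.4 peak 121
scene ptr x= 9.03 peak 99
scene mark x= 8.82 peak 101
clk 6.6 pos [ 455.9 -198.3   38.1] q [-0.55  0.36  1.94 -0.    0.85  0.43] w 32.7 F [-6.7 -5.1  3.7] toolz [-0.006 -0.    -1.   ] tooly [ 0.562 -0.827 -0.003]
delta tool [3.2 0.1 2.1]
top ptr x= 8.57 peak 120
top mark x= 8.54 peak 115
scene ptr x= 9.03 peak 99
scene mark x= 8.75 peak 100
```

Aligned to about 0.2 mm in both cameras. Releasing and rising.

Request:
drive_tool:
  targets: [0, 0, 0, 0, 0, 0, 0.5, 0, 0, 0, 0, 0, 0, 0.9, 0, 0, 0, 0, 0, 0, 1, 0, 0, 0, 0, 0, 0, 1, 0, 0, 0, 0, 0, -25, 1, 0, 0, 0, 0, 0, -50, 1, 0, 0, 0, 0, 0, -60, 1]

```text
clock: 7.58
position: [0.4583, -0.1974, 0.1738]
ee_rot: [-0.001, 0.956, 0.293, -0.001]
contact_force: [0.7, -1.3, -0.4]
width: 0.0857
```

```bash
python3 look.py k7;python3 look.py k8; python3 -c "
from h import *
delta([474,240.7,170])"
```

```text
clk 7.58 pos [ 458.3 -197.4  173.8] q [-0.55  0.2   1.75  0.    1.19  0.43] w 85.7 F [ 0.7 -1.3 -0.4] toolz [-0.002  0.002 -1.   ] tooly [ 0.561 -0.828 -0.002]
delta tool [  0.8  -0.2 137.8]
top ptr x= 8.49 peak 119
top mark x= 8.56 peak 116
scene ptr x= 9.04 peak 97
scene mark x= 8.76 peak 99
clk 7.67 pos [ 463.1 -200.1  179.7] q [-0.55  0.2   1.75  0.    1.18  0.43] w 85.3 F [ 1.  -0.1 -0.1] toolz [ 0.012 -0.007 -1.   ] tooly [ 0.561 -0.828  0.013]
delta tool [ -2.6  -7.2 143.7]
top ptr x= 8.56 peak 123
top mark x= 8.49 peak 117
scene ptr x= 9.05 peak 94
scene mark x= 8.85 peak 101
clk 7.78 pos [ 459.6 -198.1  174.5] q [-0.55  0.2   1.75  0.    1.18  0.43] w 85.5 F [ 0.3 -0.1 -0.3] toolz [ 0.003 -0.001 -1.   ] tooly [ 0.561 -0.828  0.003]
delta tool [ 258.  -355.3    3.9]
```

View pics/k8.png

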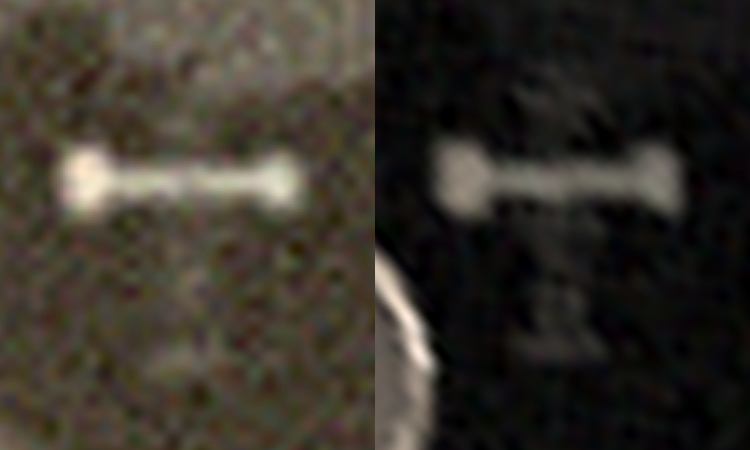

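The pointer and mark form one straight bar (rows ~180) in both views, and the knob is released. Now the lids.

Request:
drive_tool:
  targets: [0, 0, 0, 20, -27, 0, 1, 0, 0, 0, 32, -44, 0, 1, 0, 0, 0, 34, -48, 0, 1, 0, 0, 0, 34, -48, 0, 1, 0, 0, 0, 34, -48, 0, 1, 0, 0, 0, 34, -48, 0, 1, 0, 0, 0, 32, -42, 0, 1, 0, 0, 0, 22, -30, 0, 1, 0, 0, 0, 11, -15, 10, 1, 0, 0, 0, 5, -5, 15, 1, 0, 0, 0, 0, 0, 5, 1, 0, 0, 0, 0, 0, 0, 1]

```text
clock: 9.28
position: [0.473, 0.2392, 0.1423]
ee_rot: [0.0, 0.956, 0.293, -0.001]
contact_force: [-0.6, -0.5, 0.7]
width: 0.0853
```

```bash
python3 - <<'E'
from ov import *
delta([474,240.9,48])
P=(474,240.7);os=[]
for n,x0,y0,w,h,f in(("top",205,245,45,45,8),("scene",405,255,60,55,6.4)):
    im=get_image(n)[:,:,::-1].copy();cv2.imwrite(f"pics/l1{n}.png",im)
    o=cv2.resize(im[y0:y0+h,x0:x0+w],None,fx=f,fy=f,interpolation=cv2.INTER_CUBIC)
    circ(o,n,P,70,22,f,x0,y0,(255,255,0))
    os.append(cv2.copyMakeBorder(o,0,370-o.shape[0],0,0,0))
cv2.imwrite("pics/l1.png",np.hstack(os))
E
```

```text
clk 9.28 pos [473.  239.2 142.3] q [ 0.34  0.28  1.74 -0.    1.13  1.31] w 85.3 F [-0.6 -0.5  0.7] toolz [-0.002 -0.001 -1.   ] tooly [ 0.56  -0.829 -0.   ]
delta tool [ 1.9 -0.8 94.3]
```

View pics/l1scene.png

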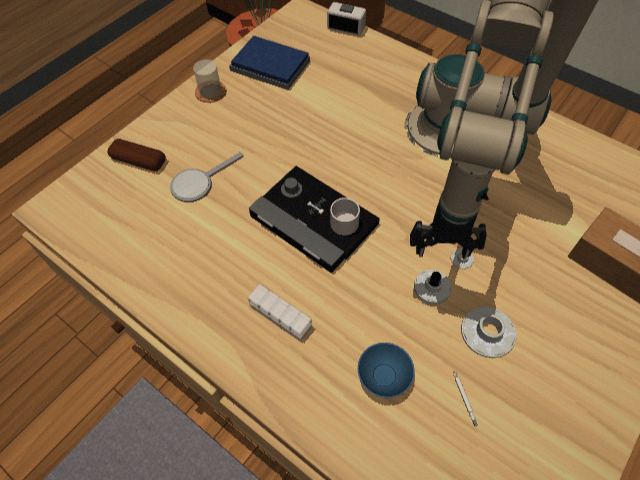

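The gripper is above the pair at (435,285), with the knob clear between the fingers. Descending to z=48 and closing on the inner knob.

Request:
drive_tool:
  targets: [0, 0, 0, 1.9, -0.8, 25, 1, 0, 0, 0, 0, 0, 35, 1, 0, 0, 0, 0, 0, 22, 1, 0, 0, 0, 0, 0, 9, 1, 0, 0, 0, 0, 0, 3, 1, 0, 0, 0, 0, 0, 0, 0.5, 0, 0, 0, 0, 0, 0, 0.3, 0, 0, 0, 0, 0, 0, 0, 0, 0, 0, 0, 0, 0, 0, 0, 0, 0, 0, 0, 0, 0]
  grip_force: 40

```text
clock: 10.62
position: [0.4749, 0.2427, 0.0498]
ee_rot: [-0.0, 0.956, 0.293, 0.0]
contact_force: [-1.2, 0.7, 4.1]
width: 0.0203
```

```bash
python3 - <<'E'
from ov import *
delta([474,240.9,48])
im=get_image("scene")[:,:,::-1]
cv2.imwrite("pics/l2.png",cv2.resize(im[200:320,380:500],None,fx=4,fy=4,interpolation=cv2.INTER_CUBIC))
E
```

```text
clk 10.62 pos [474.9 242.7  49.8] q [0.34 0.38 1.85 0.   0.91 1.32] w 20.3 F [-1.2  0.7  4.1] toolz [ 0.001  0.001 -1.   ] tooly [ 0.561 -0.828 -0.   ]
delta tool [-1.8  1.   1.8]
```

View pics/l2.png

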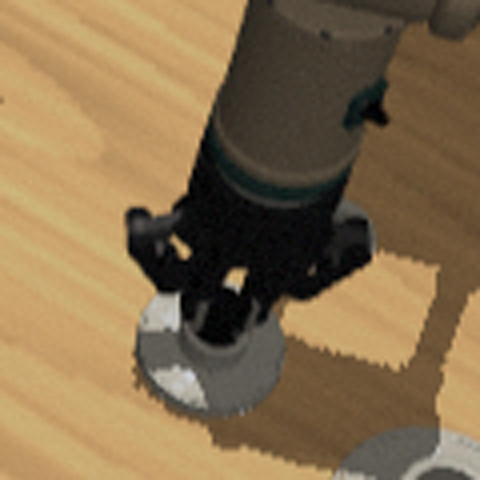

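Both fingers are on the knob with width 20 mm; the crop shows the knob at (225,320) gripped above the collar. Lifting.

Request:
drive_tool:
  targets: [0, 0, 0, 0, 0, -5, 0, 0, 0, 0, 0, 0, -15, 0, 0, 0, 0, 0, 0, -25, 0, 0, 0, 0, 0, 0, -30, 0, 0, 0, 0, 0, 0, -30, 0, 0, 0, 0, 0, 0, -20, 0, 0, 0, 0, 0, 0, -5, 0, 0, 0, 0, 0, 0, 0, 0]

```text
clock: 11.68
position: [0.4745, 0.2423, 0.1794]
ee_rot: [-0.0, 0.956, 0.293, 0.0]
contact_force: [0.1, -0.4, -2.5]
width: 0.0205
```

```bash
python3 - <<'E'
from ov import *
delta([462.5,-22.4,180])
im=get_image("scene")[:,:,::-1]
cv2.imwrite("pics/l3.png",cv2.resize(im[150:330,340:540],None,fx=3,fy=3,interpolation=cv2.INTER_CUBIC))
E
```

```text
clk 11.68 pos [474.5 242.3 179.4] q [0.34 0.25 1.68 0.   1.21 1.32] w 20.5 F [ 0.1 -0.4 -2.5] toolz [ 0.  0. -1.] tooly [ 0.561 -0.828  0.   ]
delta tool [-158.3  212.4   -0.7]
```

View pics/l3.png

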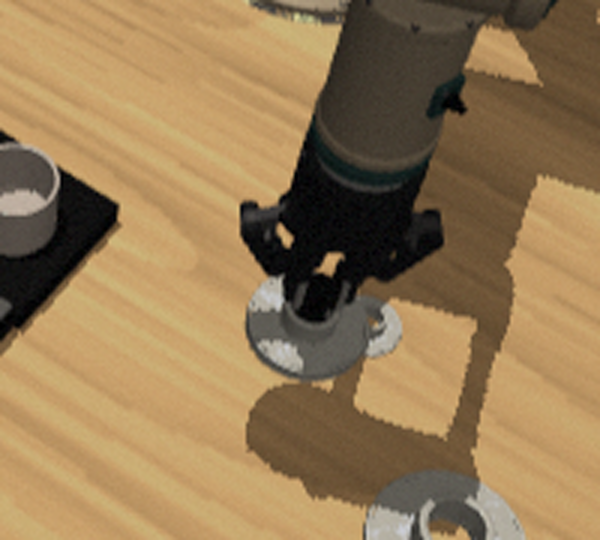

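The pair hangs level from the grip, with a weight of about 2 N. Carrying it to above the jar.

Request:
drive_tool:
  targets: [0, 0, 0, -6, 8, 0, 0, 0, 0, 0, -14, 18, 0, 0, 0, 0, 0, -20, 27, 0, 0, 0, 0, 0, -22, 30, 0, 0, 0, 0, 0, -22, 30, 0, 0, 0, 0, 0, -22, 30, 0, 0, 0, 0, 0, -20, 27, 0, 0, 0, 0, 0, -16, 21, 0, 0, 0, 0, 0, -10, 14, 0, 0, 0, 0, 0, -6, 7.4, 10, 0, 0, 0, 0, 0, 0, 15, 0, 0, 0, 0, 0, 0, 5, 0]

```text
clock: 13.22
position: [0.4619, -0.0216, 0.1478]
ee_rot: [-0.001, 0.956, 0.293, -0.001]
contact_force: [-0.2, -0.7, -1.4]
width: 0.0203
```

```bash
python3 - <<'E'
from ov import *
delta([462.5,-22.4,126])
s=get_state();p=s["position"]*1e3
os=[]
for n,x0,y0,w,h,f in(("top",290,230,80,80,4.8),("scene",300,140,80,110,5)):
    im=get_image(n)[:,:,::-1].copy();cv2.imwrite(f"pics/j1{n}.png",im)
    o=cv2.resize(im[y0:y0+h,x0:x0+w],None,fx=f,fy=f,interpolation=cv2.INTER_CUBIC)
    a=(f,x0,y0)
    circ(o,n,(462.5,-22.4),88,72,*a,(0,0,255));circ(o,n,p,p[2]-49.8+22,86,*a,(0,255,0))
    os.append(cv2.copyMakeBorder(o,0,560-o.shape[0],0,0,0))
cv2.imwrite("pics/j1.png",np.hstack(os))
E
```

```text
clk 13.22 pos [461.9 -21.6 147.8] q [-0.2   0.18  1.86  0.    1.1   0.78] w 20.3 F [-0.2 -0.7 -1.4] toolz [-0.003  0.001 -1.   ] tooly [ 0.561 -0.828 -0.002]
delta tool [ 0.1  1.1 21.8]
```

View pics/j1.png

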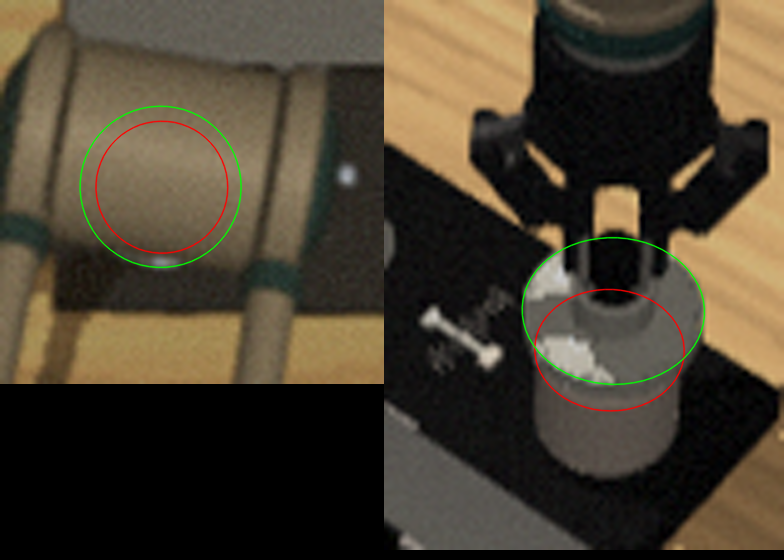

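Request:
drive_tool:
  targets: [0, 0, 0, 0.2, 1, 3, 0, 0, 0, 0, 0, 0, 4, 0, 0, 0, 0, 0, 0, 4, 0, 0, 0, 0, 0, 0, 3, 0, 0, 0, 0, 0, 0, 2, 0, 0, 0, 0, 0, 0, 0, 0]

```text
clock: 14.08
position: [0.4636, -0.0228, 0.1331]
ee_rot: [-0.0, 0.956, 0.293, -0.0]
contact_force: [-0.2, 0.2, -1.8]
width: 0.0205
```

```bash
python3 -c "
from h import *
delta([462.5,-22.4,126])"
```

```text
clk 14.07 pos [463.6 -22.8 133.1] q [-0.2   0.19  1.89  0.    1.06  0.78] w 20.5 F [-0.2  0.2 -1.8] toolz [-0.  0. -1.] tooly [ 0.561 -0.828 -0.   ]
delta tool [-0.7 -0.9  7.1]
```

Request:
drive_tool:
  targets: [0, 0, 0, 0, 0, 1.5, 0, 0, 0, 0, 0, 0, 1.5, 0, 0, 0, 0, 0, 0, 1, 0, 0, 0, 0, 0, 0, 1, 0, 0, 0, 0, 0, 0, 0.5, 0, 0, 0, 0, 0, 0, 0, 0]

```text
clock: 14.82
position: [0.4637, -0.0228, 0.1278]
ee_rot: [-0.0, 0.956, 0.293, 0.0]
contact_force: [0.6, -0.2, -1.3]
width: 0.0204
```

Request:
drive_tool:
  targets: [0, 0, 0, 0, 0, 0.7, 0, 0, 0, 0, 0, 0, 0.7, 0, 0, 0, 0, 0, 0, 0, 0]

```text
clock: 15.2
position: [0.4636, -0.0228, 0.1263]
ee_rot: [-0.0, 0.956, 0.293, -0.0]
contact_force: [-0.7, 0.1, -2.3]
width: 0.0201
```

Request:
drive_tool:
  targets: [0, 0, 0, 0, 0, 0.7, 0, 0, 0, 0, 0, 0, 0.5, 0, 0, 0, 0, 0, 0, 0, 0]

```text
clock: 15.58
position: [0.4637, -0.0226, 0.1258]
ee_rot: [-0.0, 0.956, 0.293, 0.0]
contact_force: [-1.7, 2.3, 5.3]
width: 0.0206
```

Request:
drive_tool:
  targets: [0, 0, 0, 0, 0, 0.6, 0, 0, 0, 0, 0, 0, 0, 0]

```text
clock: 15.82
position: [0.4637, -0.0225, 0.1257]
ee_rot: [-0.0, 0.956, 0.293, 0.0]
contact_force: [-3.3, 1.3, 8.9]
width: 0.0206
```

Contact came at TCP z=125.8, exactly the predicted seated height. Letting go.

Request:
drive_tool:
  targets: [0, 0, 0, 0, 0, -0.8, 0, 0, 0, 0, 0, 0, 0, 0.5, 0, 0, 0, 0, 0, 0, 1, 0, 0, 0, 0, 0, 0, 1, 0, 0, 0, 0, 0, -5, 1, 0, 0, 0, 0, 0, -20, 1, 0, 0, 0, 0, 0, -20, 1, 0, 0, 0, 0, 0, -5, 1, 0, 0, 0, 0, 0, 0, 1]

```text
clock: 16.95
position: [0.4637, -0.0228, 0.1755]
ee_rot: [0.0, 0.956, 0.293, 0.0]
contact_force: [0.4, 0.6, -1.1]
width: 0.0854
```

```bash
python3 - <<'E'
from ov import *
delta([463.6,-22.7,102])
n,x0,y0,w,h,f="scene",290,130,110,115,5
im=get_image(n)[:,:,::-1].copy();cv2.imwrite(f"pics/r1{n}.png",im)
o=cv2.resize(im[y0:y0+h,x0:x0+w],None,fx=f,fy=f,interpolation=cv2.INTER_CUBIC)
a=(f,x0,y0);P=(463.6,-22.7)
circ(o,n,P,98,86,*a,(0,255,0));circ(o,n,P,120,40,*a,(0,0,255));circ(o,n,P,146,22,*a,(255,255,0))
cv2.imwrite("pics/r1.png",o)
E
```

```text
clk 16.95 pos [463.7 -22.8 175.5] q [-0.2   0.15  1.82  0.    1.17  0.78] w 85.4 F [ 0.4  0.6 -1.1] toolz [ 0. -0. -1.] tooly [ 0.561 -0.828  0.   ]
delta tool [-0.1 -0.1 73.5]
```

View pics/r1.png

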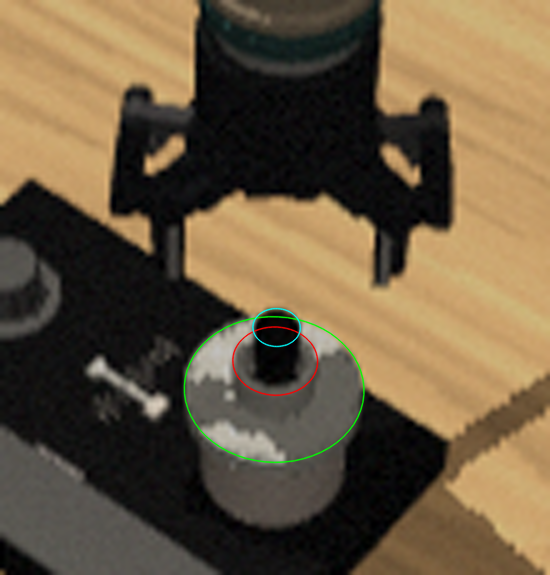

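The pair sits level on the jar: disc, collar and knob match the predicted seated outlines at (275,390), (275,362) and (277,327). Now the collar.

Request:
drive_tool:
  targets: [0, 0, 0, 0, 0, 15, 1, 0, 0, 0, 0, 0, 25, 1, 0, 0, 0, 0, 0, 20, 1, 0, 0, 0, 0, 0, 9, 1, 0, 0, 0, 0, 0, 3.5, 1, 0, 0, 0, 0, 0, 0, 0.7, 0, 0, 0, 0, 0, 0, 0.55, 0, 0, 0, 0, 0, 0, 0.4, 0, 0, 0, 0, 0, 0, 0, 0, 0, 0, 0, 0, 0, 0, 0, 0, 0, 0, 0, 0, 0]
  grip_force: 25

```text
clock: 18.38
position: [0.4641, -0.0229, 0.1037]
ee_rot: [0.0, 0.956, 0.293, 0.001]
contact_force: [-1.1, 0.7, 5.6]
width: 0.0382
```

```bash
python3 - <<'E'
from ov import *
delta([463.6,-22.7,102])
im=get_image("scene")[:,:,::-1]
cv2.imwrite("pics/c1.png",cv2.resize(im[130:245,290:400],None,fx=5,fy=5,interpolation=cv2.INTER_CUBIC))
E
```

```text
clk 18.38 pos [464.1 -22.9 103.7] q [-0.2   0.23  1.93  0.    0.99  0.78] w 38.2 F [-1.1  0.7  5.6] toolz [ 0.001 -0.    -1.   ] tooly [ 0.561 -0.828  0.001]
delta tool [-0.4 -0.4  1.7]
```

View pics/c1.png

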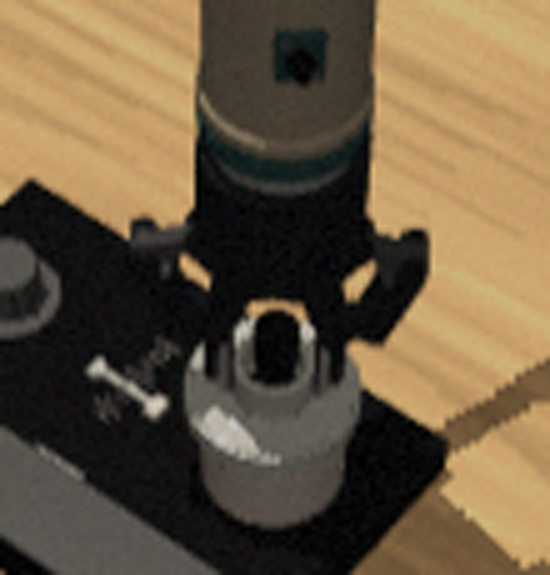

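The fingers hold the collar (width 38 mm) and the inner knob is free at (277,340). Lifting slowly.

Request:
drive_tool:
  targets: [0, 0, 0, 0, 0, -1, 0, 0, 0, 0, 0, 0, -2, 0, 0, 0, 0, 0, 0, -3, 0, 0, 0, 0, 0, 0, -4, 0, 0, 0, 0, 0, 0, -5, 0, 0, 0, 0, 0, 0, -5, 0, 0, 0, 0, 0, 0, -3, 0, 0, 0, 0, 0, 0, -1, 0, 0, 0, 0, 0, 0, 0, 0]

```text
clock: 19.55
position: [0.4637, -0.0228, 0.1269]
ee_rot: [-0.0, 0.956, 0.293, 0.0]
contact_force: [-0.0, 0.1, -1.7]
width: 0.0385
```

```bash
python3 - <<'E'
from ov import *
delta([463.6,-22.7,102])
im=get_image("scene")[:,:,::-1]
cv2.imwrite("pics/c2.png",cv2.resize(im[130:245,290:400],None,fx=5,fy=5,interpolation=cv2.INTER_CUBIC))
E
```

```text
clk 19.55 pos [463.7 -22.8 126.9] q [-0.2   0.2   1.9   0.    1.05  0.78] w 38.5 F [-0.   0.1 -1.7] toolz [ 0.  0. -1.] tooly [ 0.561 -0.828 -0.   ]
delta tool [-0.  -0.1 24.9]
```

View pics/c2.png

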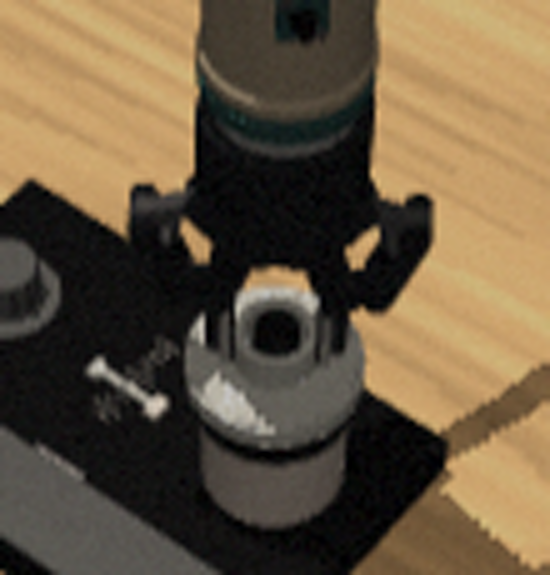

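The cover is rising; the black flange shows still on the jar rim at (270,450), and the inner knob sinks into the collar. Continuing up.

Request:
drive_tool:
  targets: [0, 0, 0, 0, 0, -3, 0, 0, 0, 0, 0, 0, -8, 0, 0, 0, 0, 0, 0, -12, 0, 0, 0, 0, 0, 0, -14, 0, 0, 0, 0, 0, 0, -15, 0, 0, 0, 0, 0, 0, -15, 0, 0, 0, 0, 0, 0, -12, 0, 0, 0, 0, 0, 0, -9, 0, 0, 0, 0, 0, 0, -4, 0, 0, 0, 0, 0, 0, -1, 0, 0, 0, 0, 0, 0, 0, 0]

```text
clock: 20.98
position: [0.4634, -0.0227, 0.2195]
ee_rot: [-0.0, 0.956, 0.293, -0.0]
contact_force: [0.8, -0.5, -1.3]
width: 0.0385
```

```bash
python3 - <<'E'
from ov import *
delta([463.6,-22.7,102])
n,x0,y0,w,h,f="scene",270,100,140,145,4
im=get_image(n)[:,:,::-1].copy();cv2.imwrite(f"pics/f1{n}.png",im)
o=cv2.resize(im[y0:y0+h,x0:x0+w],None,fx=f,fy=f,interpolation=cv2.INTER_CUBIC)
a=(f,x0,y0);P=(463.6,-22.7)
circ(o,n,P,93,76,*a,(0,255,0));circ(o,n,P,146,22,*a,(255,255,0))
cv2.imwrite("pics/f1.png",o)
E
python3 look.py f2
```

```text
clk 20.98 pos [463.4 -22.7 219.5] q [-0.2   0.12  1.74  0.    1.28  0.78] w 38.5 F [ 0.8 -0.5 -1.3] toolz [-0.001  0.    -1.   ] tooly [ 0.561 -0.828 -0.001]
delta tool [  0.2   0.2 117.5]
clk 21.02 pos [463.4 -22.7 219.4] q [-0.2   0.12  1.74  0.    1.28  0.78] w 38.7 F [-0.7  0.1 -0.2] toolz [-0.001  0.    -1.   ] tooly [ 0.561 -0.828 -0.001]
delta tool [-101.3  141.4  183.4]
top ptr x= 31.92 peak 79
top mark x= 15.35 peak 39
scene ptr x= 8.53 peak 157
scene mark x= 8.47 peak 162
```

View pics/f1.png

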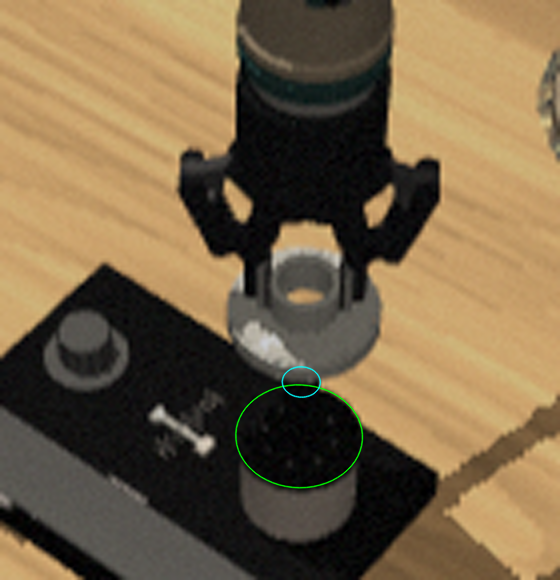

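View pics/f1scene.png

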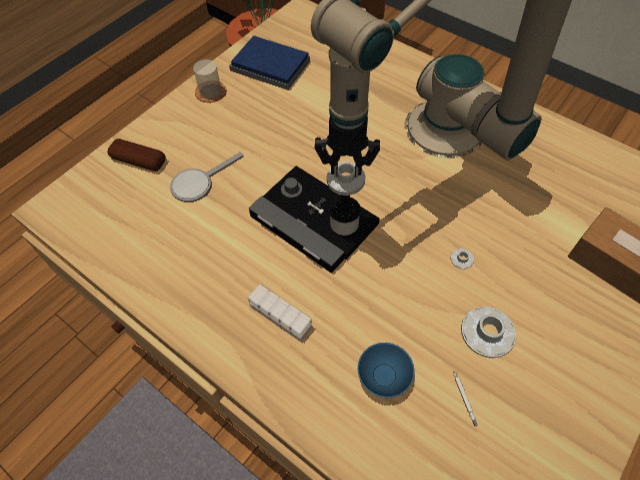

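The inner lid's flange matches its seated outline at (300,437). The cover is held level about 116 mm up, and wood is visible through its empty collar. The pointer is still aligned (8.53 vs 8.47 mm in scene) and the bystanders haven't moved.

```bash
python3 -c "
from rig import *
print(sign_off())"
```

```text
the job is handed in; nothing more can be done
None
```

The job is done and handed in at about 21 s of the 67 s allowed.

- **Timer knob:** I turned it clockwise in four looked-at steps until the pointer met the mark, then let go. After release the two tips agreed within about 0.3 mm in both cameras. The last scene picture gave 8.53 against 8.47 mm.
- **Lids:** I picked up the middle-sized nested pair by the inner knob and lowered it slowly. It touched down at the predicted seated height (tool tip at 125.8 mm, under 10 N), and I released it there.
- **Cover:** I gripped it by the collar and raised it about 116 mm straight up, against the 53 mm needed to clear the knob. It is still held at a finger opening of 38.5 mm. The scene picture shows the inner lid's flange matching its seated outline and the other things where they were.

**Not fully checked:** the top camera's final reading of pointer and mark was no use because the arm blocked its view, so that last check rests on the scene camera. In the same picture the cover hides most of the inner knob.

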